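# Register a switch cover plate in the drilling jig

## Robot

A 6-joint arm with a two-finger parallel gripper is mounted at the origin on the work surface. World frame = base frame: x ahead of the robot, y to its left, z up, the work surface at z = 0. Lengths are in m, angles in rad, forces in N, time in s.
With the tool pointing down it reaches from about 0.25 to 0.8 m from the base axis. Payload 3.9 kg.
Tool frame: the origin (TCP) lies midway between the tips of the shut fingers; the grasp point (between the pads) lies 19 mm behind it (robot.grip_depth is the distance from the TCP to the grasp point, in m); z points along the fingers, y is the line along which they close (so a half turn about z gives the same grasp; the last joint's range is limited). The gripper opens to 85 mm and grips with 20 to 120 N. Pads are 22 mm wide; open, the fingers measure 114 mm over their backs; the gripper's body (76 mm by 85 mm) begins 54 mm behind the grasp point. The pads swing forward as they close: fully open they stand 13 mm farther back than shut.
Start: joints at [1.339, 0.26, -0.138, 1.173, 0, 1.571], TCP at [0.121, 0.511, 0.231] pointing down, gripper open.
Joint ranges: [-2.78, 2.78], [-0.83, 1.72], [-1.28, 1.37], [-1.9, 2.12], [-1.57, 1.48], [-3.14, 3.14]. Speed limits (rad/s): [2.57, 2.57, 3.14, 3.14, 3.14, 3.14].

## Interface

Orientations are given as a 3x3 rotation matrix whose columns are the frame's x, y, z axes.
In Python, from station import robot gives the robot as it stands. Calls block until the motion is done:
- robot.move_pose(position, orientation): joint-space move of the TCP to a pose.
- robot.movel(position, vel=0.15, orientation=None, guard=None): straight line of the TCP; orientation=None keeps the orientation; vel is the mean speed in m/s. With guard (N) it stops when the force on the tool has changed by that much, and returns True; else False.
- robot.move_j(angles): joint-space move.
- robot.let_go() and robot.close_gripper(strength=None): open the fingers fully, or close them until they stop; strength is the grip in N (None keeps the last).
- robot.dwell(seconds).
- robot.solve_ik(position, orientation): joint angles nearest the present ones, or None.
- robot.get_obs(): the state.
- robot.snapshot(name): name is "side" or "top"; returns the picture (480x640x3 uint8, blue, green, red); there is no depth.
- robot.camera_model(name): a dict with "fovy" (degrees; the focal length in pixels is half the picture's height over the tangent of half this angle, whatever the lens; pixels are square), "cx", "cy" (the principal point, pixels), "R" (3x3) and "t" (3): a world point X has camera coordinates R X + t. Camera axes: x right, y down, z forward; pixel columns grow to the right and rows downward; lengths in m; the calibration is good to about 2 mm. A picture is of the moment at which its call begins. camera_model takes no time and is no camera call.
A pose or a line that the arm cannot do raises robot.PlanningError and nothing moves.
- robot.sign_off(): hands the job in; it is judged then, once.
The state is a dict: "time": time; "joint_positions": joint angles; "joint_velocities": joint speeds; "tau": joint torques, N m; "position": TCP position; "orientation": TCP orientation; "ft_force": force on the tool from outside, world axes, zero at the start; "wrist_torque": the same for the moment, N m; "width": opening from 0.0 (shut) to 1.0 (fully open); "grip_force": force on a finger pad.
Only numpy, scipy, OpenCV 4.12 (cv2) and the standard library are available. Lean on these libraries where they do the work, as an engineer would, in place of code of your own. Each camera call takes 0.05 s, during which the arm holds its last target. There are 200 camera calls.

## Task

The white switch cover plate is about to be drilled: lay it flat on the blue jig's bed and push it fully home, one long edge flush against the long fence and one end flush against the short end stop. Then swing the clip by its red knob over the plate as far as it goes, leaving the plate home against both stops. Do not disturb the mug, bottle, comb and toothbrush on the ledge.

Things in the scene. Friction and masses are not known exactly. Their poses are not given: they have to be found in the camera images.
- plate: Loose white plastic switch cover plate, a flat slab 45 (x) x 145 (y) x 10 (z) mm, about 80 g, with two black toggle slots on top; either end may go to the end stop. It starts lying flat on the yellow tile ledge, whose top is 20 mm above the work surface. Origin: centre of its underside; y along its length, z up.
- jig: Fixed drilling jig on the ledge: blue base 160 (x) x 220 (y) x 12 (z) mm, its top is the bed. Origin: centre of its underside, 20 mm above the work surface; z up. Aluminium fence along y (y -100 to +100 mm), inner face at x = +45 mm; aluminium end stop, inner face at y = +90 mm, x -10 to +45 mm. Both are 13 mm thick, 10 mm above the bed, which is open at -x and -y.
- home (a point): Point on the bed at (22.5, 17.5, 12) mm in the jig's frame, with the jig's axes: where the plate's origin lies when the plate touches both the fence (pushed towards the jig's +x) and the end stop (towards its +y), its length along the jig's y.
- clip_pivot (a point): Vertical pivot axis of the clip, behind the fence at (66, 17.5) mm in the jig's frame; the point is at the height of the clip arm's top, 30.5 mm above the jig's underside.
- clip_knob (a point): Centre of the top of the clip's upright red knob, diameter 16 mm, 30 mm tall, standing on the steel arm (14 mm wide, 6 mm thick) 45 mm from the pivot; the arm ends 8.5 mm beyond the knob's axis. The arm's underside is 12.5 mm above the bed, so it passes 2.5 mm above a plate lying flat.
- clip (a joint): Angle of the clip about its vertical pivot (rad). 0: arm points along the jig's -y, open, beside the fence; grows clockwise seen from above; 1.571 (the stop): arm points along the jig's -x, over the plate. Light friction (under 1 N at the knob), stays where it is left.
- mug: Stainless steel mug, 76 mm diameter, 90 mm tall, handle at its +y; origin under its centre. To be left alone.
- bottle: Green glass bottle with a black twist cap, 62 mm diameter, 150 mm tall, upright; origin under its centre. To be left alone.
- comb: Black plastic comb lying flat, 180 mm (y) x 37 mm (x), 6 mm thick; origin on its underside at mid-length. To be left alone.
- toothbrush: Orange toothbrush with its head in a white slotted cap, lying along y, 175 mm long, 20 mm wide, 16 mm tall; origin on its underside near mid-length. To be left alone.
Things that resemble listed ones, but are neither listed nor needed, are in the scene too. Of the things shaped like the plate, the white one is meant.

How it is judged:
By the outcome, as a careful person would: the job done as asked, in the order asked, and still so for the second after the job is handed in, with the robot touching nothing.
It also fails if it takes over 72 s, if anything falls off the work surface, if the arm or the gripper's body presses on something with over 40 N, if the wrist force passes 120 N, or if a joint passes its speed limit or range.

## Working session

There is one attempt and no reset: what is moved stays moved. The work goes in short steps, each a Python script; the robot and the scene stay as the last script left them, time stands still between calls to the robot, and variables do not carry over. Pictures are saved under pics/ and viewed, at most 10 in all, crops included, and the job is handed in when it is done.

```bash
ls; mkdir -p pics
python3 - <<'E'
from station import robot
import cv2
for n in("side","top"):
    cv2.imwrite(f"pics/{n}0.png",robot.snapshot(n)); print(n,robot.camera_model(n))
o=robot.get_obs();print(o["time"],o["position"],o["orientation"],robot.grip_depth)
E
```

```text
pics
side {'fovy': 57.74599274331604, 'cx': 319.1779159629386, 'cy': 238.97312113306907, 'R': array([[ 0.851168  , -0.52449472, -0.02045273],
       [-0.36351833, -0.56092601, -0.74378521],
       [ 0.37863895,  0.64052111, -0.66810572]]), 't': array([-0.41271573,  0.23366336,  1.19943948])}
top {'fovy': 49.613527795685016, 'cx': 313.94051534339104, 'cy': 243.64476552837203, 'R': array([[-1.25317940e-02, -9.99921182e-01, -7.63993761e-04],
       [-9.91509937e-01,  1.25252663e-02, -1.29426281e-01],
       [ 1.29425649e-01, -8.64436085e-04, -9.91588752e-01]]), 't': array([-0.00610712,  0.50593797,  1.29385323])}
0.1 [0.12046616 0.51033971 0.23053406] [[-9.73256777e-01  2.29719580e-01 -3.99559891e-04]
 [ 2.29719927e-01  9.73255140e-01 -1.78563458e-03]
 [-2.13215084e-05 -1.82966782e-03 -9.99998326e-01]] 0.0187
```

View pics/side0.png

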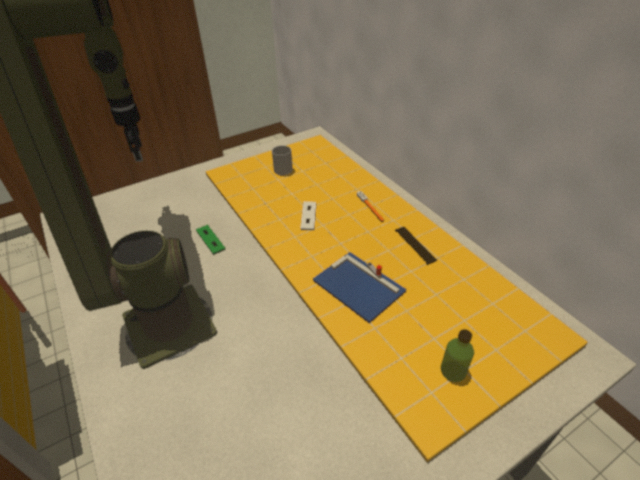

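View pics/top0.png

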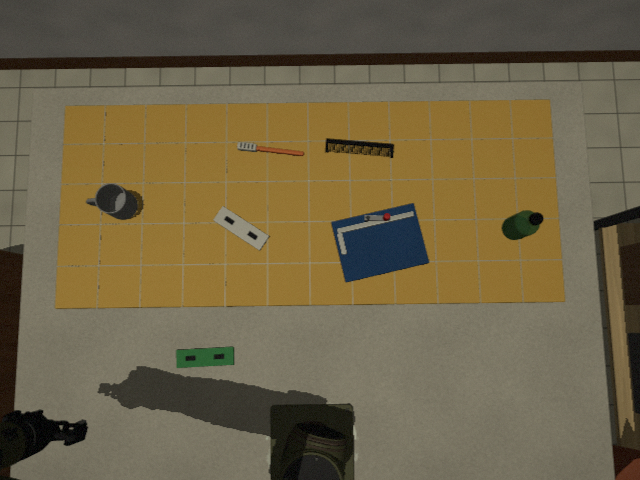

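The top view shows two plate-shaped things: a white one at (242,228) and a green one at (205,357). The white one fits, since it is white, has two black slots and lies on the tile ledge. The jig is at about (380,243), with its fence on the far side, the end stop on the left and the red knob at (387,217). I'll confirm this in an enlarged crop and measure from both views.

```bash
cat > h.py <<'E'
import cv2, numpy as np
from station import robot
def cam(n):
    m=robot.camera_model(n); f=240/np.tan(np.radians(m["fovy"])/2)
    return f,m["cx"],m["cy"],np.array(m["R"]),np.array(m["t"])
def ray(n,p):
    f,cx,cy,R,t=cam(n); p=np.atleast_2d(p).astype(float)
    d=np.c_[(p[:,0]-cx)/f,(p[:,1]-cy)/f,np.ones(len(p))]@R
    return -R.T@t,d
def plane(n,p,z):
    c,d=ray(n,p); return (c+d*((z-c[2])/d[:,2])[:,None])[:,:2]
def proj(n,X):
    f,cx,cy,R,t=cam(n); q=np.atleast_2d(X)@R.T+t; return np.c_[f*q[:,0]/q[:,2]+cx,f*q[:,1]/q[:,2]+cy]
def tri(p1,p2):
    (a,u),(b,v)=ray("top",p1),ray("side",p2); u,v=u[0],v[0]
    s=np.linalg.lstsq(np.c_[u,-v],b-a,rcond=None)[0]
    P,Q=a+u*s[0],b+v*s[1]; return (P+Q)/2,np.linalg.norm(P-Q)
def blob(m,box):
    k=np.zeros(m.shape,np.uint8); x0,y0,x1,y1=box; k[y0:y1,x0:x1]=1
    m=cv2.morphologyEx((m&(k>0)).astype(np.uint8),cv2.MORPH_CLOSE,np.ones((3,3)))
    c=max(cv2.findContours(m,cv2.RETR_EXTERNAL,cv2.CHAIN_APPROX_NONE)[0],key=cv2.contourArea); return c
def white(im): h=cv2.cvtColor(im,cv2.COLOR_BGR2HSV); return (h[...,1]<90)&(h[...,2]>110)
def blue(im): h=cv2.cvtColor(im,cv2.COLOR_BGR2HSV); return (abs(h[...,0].astype(int)-112)<14)&(h[...,1]>100)
def red(im): h=cv2.cvtColor(im,cv2.COLOR_BGR2HSV); return ((h[...,0]<8)|(h[...,0]>170))&(h[...,1]>130)&(h[...,2]>60)
def quad(c):
    hull=cv2.convexHull(c); 
    return cv2.approxPolyN(hull,4,ensure_convex=True).reshape(-1,2)
E
python3 - <<'E'
from h import *
T,S=cv2.imread("pics/top0.png"),cv2.imread("pics/side0.png")
a=cv2.resize(T[185:295,200:440],None,fx=3.3,fy=3.3,interpolation=cv2.INTER_CUBIC)[:, :792]
b=cv2.resize(S[190:330,270:430],None,fx=1.6,fy=1.6,interpolation=cv2.INTER_CUBIC)
cv2.imwrite("pics/crop0.png",np.vstack([a,cv2.copyMakeBorder(b,0,0,0,a.shape[1]-b.shape[1],cv2.BORDER_CONSTANT)]))
for nm,f,bt,bs in(("plate",white,(200,195,285,260),(290,190,325,240)),("jig",blue,(320,195,440,290),(300,240,420,330))):
    ct,cs=blob(f(T),bt),blob(f(S),bs)
    print(nm,"areas",cv2.contourArea(ct),cv2.contourArea(cs))
    qt,qs=quad(ct),quad(cs); print("top",qt.tolist(),"side",qs.tolist())
    z0=.03 if nm=="plate" else .032
    pr=proj("side",np.c_[plane("top",qt,z0),[z0]*4])
    for p,e in zip(qt,pr):
        q=qs[np.argmin(np.linalg.norm(qs-e,axis=1))]; print(p,q,e.round(1),*[np.round(v,4) for v in tri(p,q)])
    for n,c in(("top",ct),("side",cs)): print(n,cv2.minAreaRect((plane(n,c.reshape(-1,2),z0)*1000).astype(np.float32)))
for n,I,bx in(("top",T,(375,205,400,225)),("side",S,(365,255,390,280))):
    c=blob(red(I),bx); print("knob",n,cv2.boundingRect(c),c.reshape(-1,2).mean(0))
for n in("top","side"):print(n,ray(n,[0,0])[0])
E
```

```text
plate areas 915.0 299.5
top [[270, 235], [259, 250], [212, 220], [222, 205]] side [[315, 202], [313, 228], [301, 228], [303, 202]]
[270 235] [313 228] [314.8 227.7] [0.5273 0.1012 0.0297] 0.0059
[259 250] [301 228] [300.5 227.2] [0.4927 0.1284 0.0256] 0.0013
[212 220] [303 202] [302.9 200.9] [0.5719 0.2506 0.0239] 0.0003
[222 205] [315 202] [315.9 200.9] [0.6093 0.2258 0.0245] 0.0039
top ((550.2005004882812, 174.95919799804688), (145.9675750732422, 46.82377243041992), 56.9471321105957)
side ((547.3306274414062, 171.79075622558594), (142.7448272705078, 43.47230529785156), 56.452701568603516)
jig areas 4165.5 1215.5
top [[428, 262], [346, 282], [331, 222], [413, 203]] side [[396, 296], [368, 319], [315, 278], [361, 272]]
[428 262] [368 319] [369.  319.4] [ 0.4539 -0.3011  0.034 ] 0.0024
[346 282] [315 278] [312.9 277.9] [ 0.4099 -0.0938  0.0304] 0.0061
[331 222] [361 272] [349.5 251.1] [ 0.5901 -0.0662 -0.0728] 0.0234
[413 203] [396 296] [405.8 288.2] [ 0.5989 -0.2665  0.0075] 0.0325
top ((507.93798828125, -180.27845764160156), (156.87025451660156, 216.27957153320312), 12.483617782592773)
side ((490.53424072265625, -190.96527099609375), (114.46746826171875, 197.5672149658203), 11.04598331451416)
knob top (383, 213, 7, 7) [386.26315789 216.        ]
knob side (377, 266, 4, 9) [378.23809524 270.57142857]
top [ 0.3341082  -0.0113252   1.34844731]
side [-0.01792317 -0.85366568  0.96670657]
```

View pics/crop0.png

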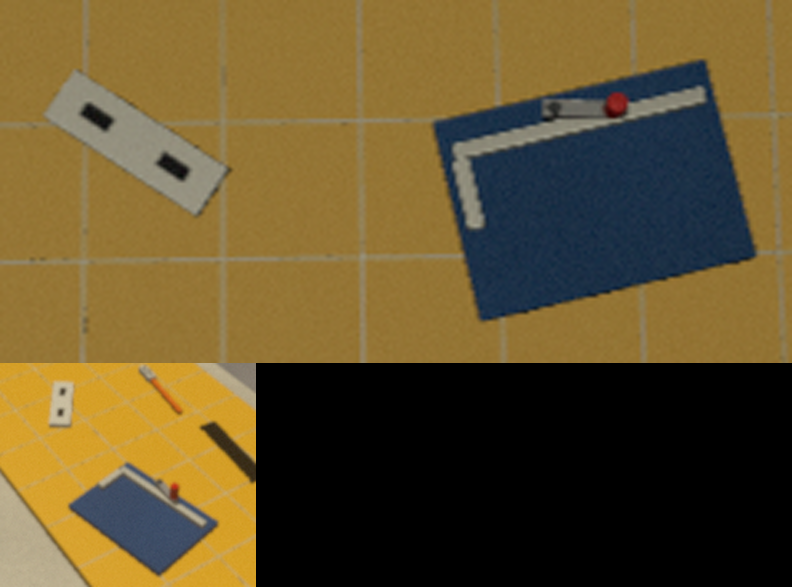

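The crop confirms it: the white plate (crop 140,145) has two black slots, and the jig has its fence on the far side, the stop at the left and the knob at crop (617,103). Triangulated heights are about 26 mm for the plate top and 32 mm for the bed, which match the text within the calibration error. Next is grasping the plate and lifting it.

```bash
cat >> h.py <<'E'
JC=np.array([.5083,-.1803]); JA=np.radians(12.48); JX=np.array([np.cos(JA),np.sin(JA)]); JY=np.array([-JX[1],JX[0]])
def J(x,y): return JC+(x*JX+y*JY)/1000
def ori(yaw): # tool down, tool y at yaw (rad)
    c,s=np.cos(yaw),np.sin(yaw); return np.array([[-s,c,0],[c,s,0],[0,0,-1.]])
def P(xy,z): return [float(xy[0]),float(xy[1]),float(z)]
def st(k=""):
    o=robot.get_obs(); print(k,round(o["time"],2),np.round(o["position"],4),"F",np.round(o["ft_force"],2),"w",round(o["width"],3),"g",round(o["grip_force"],1))
E
python3 - <<'E'
from h import *
print("knob tri",tri([386.26,216],[378.24,269]), "det",np.linalg.det(ori(.3)))
pc=np.array([.550,.1745]); O=ori(np.radians(56.8-90))
robot.move_pose(P(pc,.12),O); st()
print(robot.movel(P(pc,.04),.15)); print(robot.movel(P(pc,.020),.05,guard=6)); st("down")
robot.close_gripper(30); st("grip")
robot.movel(P(pc,.13),.15); robot.dwell(.2); st("up")
E
```

```text
knob tri (array([ 0.56740482, -0.19366545,  0.06786435]), np.float64(0.0030474809950285756)) det 0.9999999999999999
 2.11 [0.5498 0.1755 0.1203] F [0.16 1.47 0.08] w 1.001 g 0.0
False
False
down 3.34 [0.5498 0.1744 0.0197] F [ 0.73 -0.58  0.56] w 1.002 g 0.0
grip 3.8 [0.5504 0.1746 0.0204] F [ 0.28 -0.05  3.14] w 0.518 g 31.2
up 4.88 [0.5492 0.1742 0.1288] F [ 0.59 -0.62 -1.12] w 0.514 g 30.9
```

The plate is held (opening 0.516 × 85 ≈ 44 mm). Now I'll place it on the bed clear of the fence, release it, and push it with shut fingers.

Run:
```python
from h import *
O=ori(JA)
robot.move_pose(P(J(-24,0),.13),O)
robot.movel(P(J(-24,0),.045),.12); print(robot.movel(P(J(-24,0),.0315),.03,guard=4)); st("place")
robot.let_go(); robot.movel(P(J(-24,0),.12),.15); robot.close_gripper(30)
robot.move_pose(P(J(-90,-100),.14),O); st("away")
T,S=robot.snapshot("top"),robot.snapshot("side")
a=cv2.resize(T[180:300,310:450],None,fx=2.8,fy=2.8,interpolation=cv2.INTER_CUBIC)
b=cv2.resize(S[225:345,290:430],None,fx=2.8,fy=2.8,interpolation=cv2.INTER_CUBIC)
cv2.imwrite("pics/place.png",np.hstack([a,b]))
```

```text
True
place 7.56 [ 0.485  -0.1856  0.0324] F [-0.1   0.8   4.91] w 0.511 g 31.5
away 10.12 [ 0.4417 -0.2979  0.14  ] F [-0.05 -0.05  0.25] w -0.001 g 0.0
```

View pics/place.png

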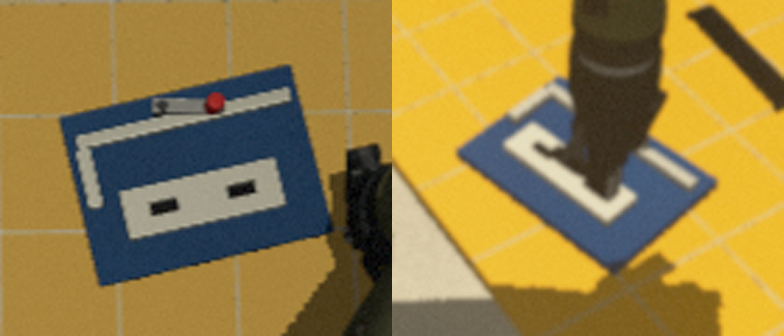

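The picture shows the plate flat on the bed, parallel to the fence and clear of both stops, with the clip still open. Now the two pushes.

Run:
```python
from h import *
def jp():
    d=np.array(robot.get_obs()["position"][:2])-JC; return np.round([d@JX*1000,d@JY*1000],2)
z=.036
robot.movel(P(J(-85,0),.10),.2); robot.movel(P(J(-85,0),z),.12); st()
print(robot.movel(P(J(-60,0),z),.1,guard=8),robot.movel(P(J(8,0),z),.035,guard=6),jp()); st("x")
robot.movel(P(J(-40,0),z),.12); robot.movel(P(J(-40,0),.07),.12)
robot.movel(P(J(20,-118),.07),.2); robot.movel(P(J(20,-118),z),.12)
print(robot.movel(P(J(20,-45),z),.035,guard=6),jp()); st("y")
robot.movel(P(J(20,-100),z),.12); robot.movel(P(J(20,-100),.1),.12)
robot.movel(P(J(-45,10),.07),.2); robot.movel(P(J(-45,10),z),.12)
print(robot.movel(P(J(8,10),z),.035,guard=6),jp()); st("x2")
robot.movel(P(J(-45,10),z),.12);robot.movel(P(J(-45,10),.10),.12)
robot.movel(P(J(-110,-100),.15),.3); st()
T=robot.snapshot("top"); cv2.imwrite("pics/top2.png",T)
cv2.imwrite("pics/home.png",cv2.resize(T[190:300,320:445],None,fx=5,fy=5,interpolation=cv2.INTER_CUBIC))
```

```text
11.59 [ 0.4259 -0.1994  0.0364] F [-0.23 -0.37  0.12] w -0.001 g 0.0
False True [-7.15  0.14]
x 13.38 [ 0.5013 -0.1817  0.0355] F [-0.8  -0.41  4.01] w -0.002 g 2.0
True [ 20.06 -66.67]
y 16.87 [ 0.5423 -0.2411  0.0361] F [ 0.94 -1.12  1.36] w 0.002 g 0.7
True [-7.09 10.07]
x2 20.27 [ 0.4992 -0.172   0.0356] F [-0.9  -0.95  4.67] w -0.001 g 2.1
 22.02 [ 0.4217 -0.3016  0.1491] F [ 0.55 -0.17  0.09] w 0.0 g 0.0
```

View pics/home.png

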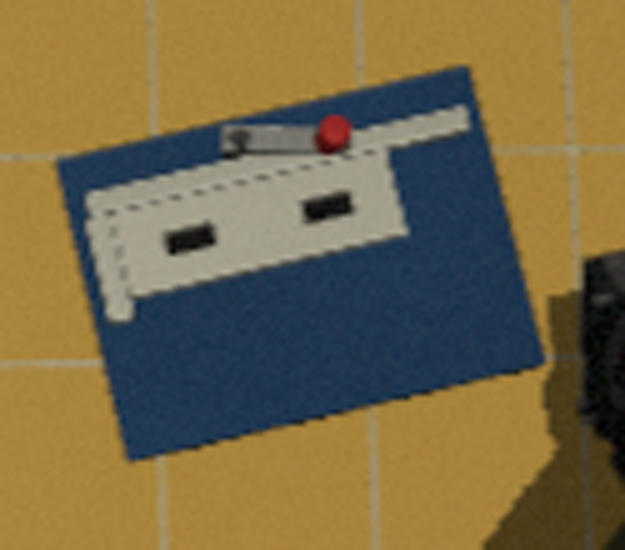

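The picture shows the plate tight against the fence, with its left end tight against the end stop. The pusher readings agree (−7.1 mm twice in x; −66.7 + 11 ≈ −55.7 mm in y). Next I'll push the knob along its arc, with the tool turning to follow.

Run:
```python
from h import *
def Q(th,off):
    s,c=np.sin(th),np.cos(th); return J(66-45*s+off*c, 17.5-45*c-off*s)
oo=lambda th: ori(JA+np.pi/2-th)
z=.058
robot.movel(P(J(-60,-60),.17),.3); robot.move_pose(P(Q(.15,38),.15),oo(.15)); st()
print(robot.movel(P(Q(.15,38),z),.12,guard=8)); st("beside")
print(robot.movel(P(Q(.15,20),z),.06,guard=6))
for th in np.arange(.3,1.5,.15):
    if robot.movel(P(Q(th,19),z),.08,orientation=oo(th),guard=9): st(f"stopped {th:.2f}"); break
else:
    st("near"); print(robot.movel(P(Q(1.571,10),z),.03,orientation=oo(1.571),guard=5)); st("end")
    d=np.array(robot.get_obs()["position"][:2])-JC; print(d@JX*1000,d@JY*1000)
```

```text
23.58 [ 0.6089 -0.1917  0.1495] F [-0.64  0.45  0.66] w -0.001 g 0.0
False
beside 24.5 [ 0.6105 -0.1916  0.0588] F [ 0.17  0.67 -0.42] w -0.001 g 0.0
False
near 27.35 [ 0.5365 -0.1853  0.058 ] F [-0.05 -0.65 -0.2 ] w -0.005 g 0.0
True
end 27.8 [ 0.5316 -0.1771  0.058 ] F [ 1.35 -2.12  2.27] w -0.004 g 1.2
23.445368940833145 -1.9229461825798966
```

Run:
```python
from h import *
robot.movel(P(J(21,-25),.058),.1); robot.movel(P(J(21,-25),.16),.15); robot.movel(P(J(-110,-110),.17),.3)
robot.move_j([1.339,.26,-.138,1.173,0,1.571]); st()
T,S=robot.snapshot("top"),robot.snapshot("side"); cv2.imwrite("pics/top3.png",T); cv2.imwrite("pics/side3.png",S)
a=cv2.resize(T[190:300,320:445],None,fx=4,fy=4,interpolation=cv2.INTER_CUBIC)
b=cv2.resize(S[235:330,305:415],None,fx=2.7,fy=4.632,interpolation=cv2.INTER_CUBIC)
cv2.imwrite("pics/end.png",np.hstack([a,cv2.resize(b,(297,440))]))
kt,ks=[blob(red(I),bx).reshape(-1,2).mean(0) for I,bx in((T,(320,195,440,290)),(S,(300,240,420,330)))]
X,_=tri(kt,ks); d=X[:2]-JC; print("knob jig",d@JX*1000,d@JY*1000,X[2])
c0=cv2.imread("pics/top0.png"); D=cv2.absdiff(T,c0).max(2)
for n,(x0,y0,x1,y1) in dict(mug=(80,175,150,225),bottle=(495,200,550,245),comb=(320,130,400,165),brush=(230,135,310,162)).items(): print(n,D[y0:y1,x0:x1].max())
```

```text
32.78 [0.1213 0.5107 0.2313] F [ 0.1  -0.22 -0.16] w -0.001 g 0.0
knob jig 21.117168460222636 17.338340886336578 0.07110155409177843
mug 16
bottle 19
comb 22
brush 12
```

View pics/end.png

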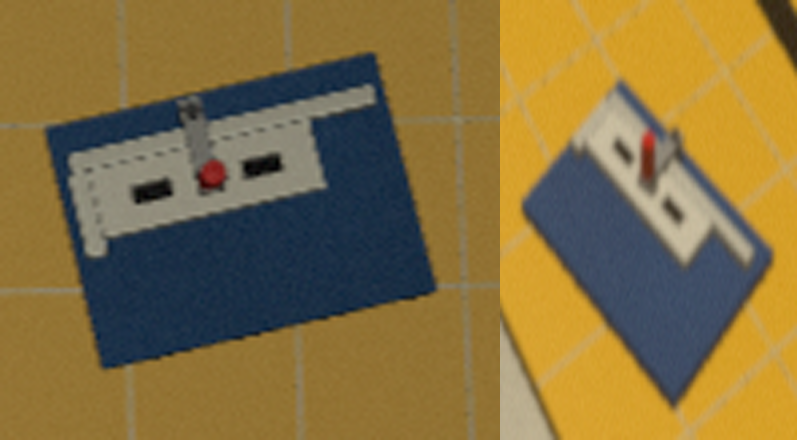

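The clip lies over the plate, with the knob measured at jig (21.1, 17.3) mm against an expected (21, 17.5) mm. The plate is still flush with both stops, and the mug, bottle, comb and toothbrush show no change.

```bash
python3 -c "
from station import robot
print(robot.sign_off())"
```

```text
the job is handed in; nothing more can be done
None
```

The job is handed in at about 33 s: the white plate lies flat and home against the fence and end stop, the clip is swung over it to its stop, and the mug, bottle, comb and toothbrush were left undisturbed.

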